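# Re-hang a lift-off flap with a sprung hinge pin

## Robot

A 7-joint arm with a two-finger parallel gripper is mounted at the origin on the work surface; the furniture and walls round the work are solid. World frame = base frame: x ahead of the robot, y to its left, z up, the work surface at z = 0. Lengths are in m, angles in rad, forces in N, time in s.
With the tool pointing down it reaches from about 0.4 to 0.9 m from the base axis. Payload 5.5 kg.
Tool frame: the origin (TCP) lies at the very end of the fingers, on their centre line; the grasp point (between the pads) lies 19 mm behind it; z points along the fingers, y is the line along which they close (so a half turn about z gives the same grasp; the last joint's range is limited). The gripper opens to 92 mm and grips with 3 to 60 N. Pads are 19 mm wide; open, the fingers measure 130 mm over their backs; the gripper's body (75 mm by 190 mm) begins 47 mm behind the grasp point.
Start: joints at [1.486, 0.501, -0.427, 1.55, 0.221, 1.138, -0.21], TCP at [0.222, -0.611, 0.227] pointing down, gripper open.
Joint ranges: [-2.88, 2.88], [-0.31, 2.03], [-1.54, 1.56], [0.2, 2.42], [-1.41, 4.55], [0.19, 2.02], [-2.57, 2.57]. Speed limits (rad/s): [2.57, 2.57, 3.14, 3.14, 3.14, 3.14, 3.14].

## Interface

Orientations are given as a unit quaternion [w, x, y, z].
In Python, from cell import env gives the robot as it stands. The module is installed in compiled form; this text tells all that it offers.
- The arm moves only by the shell command python3 -m handwheel 'ROWS' [FORCE]. ROWS is JSON, a list of rows, each a list of 3 entries, a list of its own where there are three numbers: the shift along the tool's x, y, z in cm, then the turn, a rotation vector about the tool's x, y, z in degrees, then the finger opening in cm, from 0 to 9.18. A call has 1 to 10 rows; each row is the pose to reach, as a shift and turn from the pose commanded when the call began, along the tool's axes at that moment; what a row does not reach only later rows make up. A row lasts 1/12 s, in which the tool goes at most 41.7 mm and 7.16 degrees, less where a joint would pass 70% of its speed; a pose out of reach is approached as far as the arm can. A call with a gripper value outside its range is refused whole. The fingers move at their own pace and stop on an object; FORCE is the grip in N (left out, the last holds). Time passes only in rows, so rows that repeat a pose let the fingers close. It gives the time, the measured TCP pose, the force, the opening and the grip force at its end, in the units of the state.
- env.get_obs(): the state, without advancing time (a new reading comes with each control period).
- env.camera(name): name is "scene" or "top"; returns a dict with "image" (420x560x3 uint8, red, green, blue), "range_z" (420x560 float32, m along the optical axis (not along the pixel's ray), 0 where there is no reading), "K" (3x3 intrinsics, pixels), "T" (4x4, takes a point from camera to world coordinates). Camera axes: x right, y up, looking along -z (the intrinsics and any distortion apply to the point x, -y, -z); pixel columns grow to the right and rows downward; lengths in m; the calibration is good to about 2 mm. A picture is of the moment at which its call begins.
- env.sign_off(): hands the job in; it is judged then, once.
The state is a dict: "t": time; "joint_positions": joint angles; "qvel": joint speeds; "tau": joint torques, N m; "position": TCP position; "orientation": TCP orientation; "contact_force": force on the tool from outside, world axes, zero at the start; "torque": the same for the moment, N m; "gripper_width": opening from 0.0 (shut) to 1.0 (fully open); "gripper_force": force on a finger pad.
Only numpy, scipy, OpenCV 4.12 (cv2) and the standard library are available. Lean on these libraries where they do the work, as an engineer would, in place of code of your own. Each camera call takes 0.05 s, during which the arm holds its last target. There are 200 camera calls.

## Task

Two small plywood cubbies stand on the plan chest and only one has its lift-off metal flap. Pull the flap's sprung hinge pin back, lift the flap off and hang it the same way round on the other cubby: press it gently but fully down into the hinge slots by feel, because that hinge is not set at an exact height, and let the pin spring home through its eye. Do not force the flap against either cubby, and leave the other things alone.

Things in the scene. Friction and masses are not known exactly. Their poses are not given: they have to be found in the camera images.
- flap: Aluminium flap, 0.2 kg, hanging upright on cubby_a. Origin on the hinge axis, mid width; y along the axis, z up, front faces -x. Sheet 112 wide (y), 8 thick, reaching 105 mm below the origin; on its top a rail 12 x 12, y -56..56, centred on the axis. At each end a round barrel, diameter 12, runs on to y = -70 and +70. Two upright tabs stand on the rail (see grip).
- grip (a point): Where to pinch, at flap (0, 6, 28). The two flat tabs, 20 wide (x), 6 thick (y), stand 6 to 40 mm above the axis. Fixed tab: outer face at y = 25. Pin tab: outer face at y = -25, slides to a solid stop at -13 when the two are squeezed together from above. Then they measure 38 mm over all with this point in the middle, and the flap can be carried by them. 20 to 60 N of grip serve.
- pin (a joint): Sprung hinge pin, diameter 6, in the flap's -y barrel, moved by the pin tab. 0: home, sticking 12 mm out of the barrel; 0.012: fully drawn, flush with its end. The spring takes 5 N to start, 8.6 N when drawn; let go, the pin springs out. Let go with the barrels not down in their slots, it presses on the end plate beside the eye and wedges the flap there.
- pin_tip (a point): End of the sprung pin, on the hinge axis; flap y = -82 mm when home, -70 mm when drawn.
- cubby_a: Fixed plywood box, 90 deep (x), 172 wide (y), 140 high, open at the front (-x); it carries the flap at the start; a roll of tape inside. Origin: centre of its underside, z up. Across its front near the top is a steel hinge (see hinge_a).
- hinge_a (a point): Middle of cubby_a's hinge axis (along y), at cubby x = -57, z = 125 mm. At y = 60..68 and -60..-68 a U slot, open at the top, mouth flared to 20 wide (x) 14 above the axis, floor 6 below it, clips a barrel between its fixed rear wall and a sprung front leaf. End plates, inner faces at y = -74 and 74, 25 above to 15 below the axis, leave 4 mm play; the -y one has the pin's eye, a 10 mm hole.
- cubby_b: The other cubby: same box, axes and hinge (eye at -y), fixed, a tape measure and a loupe inside, no flap. Hinge axis at x = -57 mm, but the hinge is screwed on at no exact height: its axis lies anywhere from 115 to 135 mm above the underside. The leaves grip: the flap will not drop in by its weight but slides down at 4 to 10 N of push, then stops on the slot floors (rubber-mounted, 15 N/mm).
- glue_stick: Glue stick standing between the cubbies, 26 x 26 x 90 mm, origin at its foot; bystander.
- wood_block: Beech block 45 x 70 x 40 mm, origin under its centre; bystander.

How it is judged:
On the way, in this order (a step that is already met when the one before it is completed fails the run):
1. the pin is drawn while the flap still sits in the hinge of cubby_a (x of flap in the frame of cubby_a between -0.061 and -0.053 m and y of flap in the frame of cubby_a between -0.006 and 0.006 m and z of flap in the frame of cubby_a between 0.122 and 0.128 m and angle between flap's own z axis and vertical below 0.12 rad and y of pin_tip in the frame of cubby_a below -0.06 m and value of joint pin above 0.0105 m), for 0.1 s.
2. the flap is lifted clear of cubby_a (z of flap in the frame of cubby_a above 0.15 m), for 0.1 s.
At the end, for the whole second after the job is handed in: The flap hangs at rest in cubby_b's hinge, pin at the eye's side: within 4 mm in x and 6 mm in y of its middle, 12.5 mm of 125 mm height, 0.12 rad of upright, axes within 0.06 rad; the pin has sprung home through the eye (joint below 1.5 mm) (x of flap in the frame of cubby_b between -0.061 and -0.053 m and y of flap in the frame of cubby_b between -0.006 and 0.006 m and z of flap in the frame of cubby_b between 0.1125 and 0.1375 m and angle between flap's own z axis and vertical below 0.12 rad and y of pin_tip in the frame of cubby_b below -0.06 m and value of joint pin below 0.0015 m and angle between the y axis of flap and the y axis of cubby_b, either way round below 0.06 rad and linear speed of flap below 0.02 m/s); the robot touches nothing.
It fails at once if the flap is forced against cubby_a (over 60 N) (contact force between flap and cubby_a above 60 N).
It fails at once if the flap is forced against cubby_b (over 45 N) (contact force between flap and cubby_b above 45 N).
It fails at once if the glue stick or wood block is disturbed (moved over 30 mm) (distance of any of glue_stick, wood_block from where it was at the start of the episode above 0.03 m).
It also fails if it takes over 46 s, if anything falls off the work surface, if the arm or the gripper's body presses on something with over 40 N, if the wrist force passes 120 N, or if a joint passes its speed limit or range.

## Working session

There is one attempt and no reset: what is moved stays moved. The work goes in short steps, Python scripts to look and compute and a shell command to move; the robot and the scene stay as the last step left them, time stands still between calls to the robot, and variables do not carry over. Pictures are saved under pics/ and viewed, at most 10 in all, crops included, and the job is handed in when it is done.

```bash
mkdir -p pics && cat > h.py <<'E'
import numpy as np,cv2
from cell import env
def shot(name,fn):
    c=env.camera(name); cv2.imwrite('pics/'+fn,c['image'][:,:,::-1]); np.savez('pics/'+fn[:-4],**{k:c[k] for k in('image','range_z','K','T')}); return c
def cloud(c):
    K,T,z=c['K'],c['T'],c['range_z']; v,u=np.mgrid[:z.shape[0],:z.shape[1]]
    p=np.stack([(u-K[0,2])/K[0,0]*z,-(v-K[1,2])/K[1,1]*z,-z,np.ones_like(z)],-1)
    w=(p@T.T)[...,:3]; w[z==0]=np.nan; return w
E
python3 - <<'E'
from h import *
for n in('scene','top'):
    c=shot(n,n+'0.png'); print(n,c['T'].round(3).tolist(),c['K'].tolist())
o=env.get_obs(); print({k:np.round(v,3).tolist() for k,v in o.items()})
E
```

```text
scene [[-0.646, 0.488, -0.587, -0.157], [-0.763, -0.43, 0.482, 0.485], [-0.017, 0.759, 0.65, 0.817], [0.0, 0.0, 0.0, 1.0]] [[450.3940470702151, 0.0, 278.0272957512463], [0.0, 450.3940470702151, 210.49315113099684], [0.0, 0.0, 1.0]]
top [[0.003, 0.986, -0.168, 0.27], [-1.0, 0.006, 0.018, -0.04], [0.019, 0.168, 0.986, 1.215], [0.0, 0.0, 0.0, 1.0]] [[544.7058394405153, 0.0, 281.09890999992655], [0.0, 544.7058394405153, 217.9204226175972], [0.0, 0.0, 1.0]]
{'t': 0.1, 'joint_positions': [1.486, 0.502, -0.427, 1.551, 0.221, 1.138, -0.21], 'qvel': [-0.0, -0.003, 0.0, -0.003, 0.001, 0.0, -0.0], 'tau': [-0.011, -56.787, -5.838, -27.992, -0.069, 0.024, 0.0], 'position': [0.221, -0.611, 0.226], 'orientation': [-0.001, 0.985, 0.173, -0.0], 'contact_force': [1.136, -0.129, -0.532], 'torque': [-0.023, -0.003, 0.012], 'gripper_force': 0.0, 'gripper_width': 0.996}
```

View pics/scene0.png

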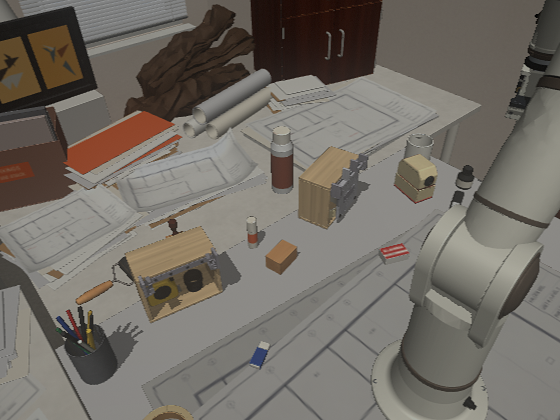

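View pics/top0.png

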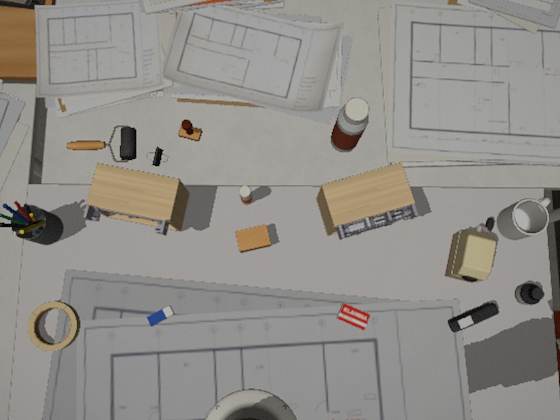

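The scene view shows open cubby_b at about (175,275), cubby_a with its flap at about (335,190), the block at (281,256) and the glue stick at (252,232). In the top view cubby_b is at (138,195), cubby_a at (367,200), the glue stick at (246,194) and the block at (253,238).

```bash
cat > fit.py <<'E'
from h import *
from scipy.optimize import least_squares
ct=np.load('pics/top0.npz'); cs=np.load('pics/scene0.npz')
P=np.concatenate([cloud(ct).reshape(-1,3)]); S=cloud(cs).reshape(-1,3)
for n,(x0,x1,y0,y1) in dict(a=(.15,.55,-.42,-.05),b=(.15,.55,.1,.42)).items():
    for src,Q in(('top',P),('scene',S)):
        m=(Q[:,0]>x0)&(Q[:,0]<x1)&(Q[:,1]>y0)&(Q[:,1]<y1)&(abs(Q[:,2]-.14)<.006)
        q=Q[m]; r=cv2.minAreaRect((q[:,:2]*1000).astype(np.float32)); print(n,src,m.sum(),'z',np.median(q[:,2]).round(4),r)
        # dominant points
        h=Q[(Q[:,0]>x0)&(Q[:,0]<x1)&(Q[:,1]>y0)&(Q[:,1]<y1)&(Q[:,2]>.148)]
        print('  above',len(h),h.min(0).round(3) if len(h) else '',h.max(0).round(3) if len(h) else '')
E
python3 fit.py
python3 - <<'E'
import cv2
a=cv2.imread('pics/top0.png');b=cv2.imread('pics/scene0.png')
t=cv2.resize(a[155:245,310:425],(400,313),interpolation=cv2.INTER_CUBIC)
t2=cv2.resize(a[155:245,80:195],(400,313),interpolation=cv2.INTER_CUBIC)
s=cv2.resize(b[140:230,285:385],(400,360)[:2],interpolation=cv2.INTER_CUBIC)[:287]
s2=cv2.resize(b[222:325,120:232],(400,368),interpolation=cv2.INTER_CUBIC)[:287]
cv2.imwrite('pics/crop.png',cv2.vconcat([cv2.hconcat([t2,t]),cv2.hconcat([s2,s])]))
E
```

```text
a top 3560 z 0.1397 ((492.791015625, -239.62733459472656), (116.39376068115234, 172.27439880371094), 16.22234344482422)
  above 174 [ 0.416 -0.331  0.148] [ 0.484 -0.172  0.169]
a scene 1391 z 0.139 ((490.4326477050781, -239.78207397460938), (114.8094253540039, 176.23574829101562), 16.47535514831543)
  above 121 [ 0.414 -0.332  0.148] [ 0.482 -0.176  0.166]
b top 3686 z 0.1399 ((493.534912109375, 240.9893035888672), (173.11033630371094, 116.42626953125), 79.19715881347656)
  above 88 [0.422 0.169 0.148] [0.477 0.329 0.16 ]
b scene 2530 z 0.1387 ((491.18743896484375, 239.79248046875), (172.9007568359375, 119.40419006347656), 79.90901184082031)
  above 64 [0.418 0.169 0.148] [0.475 0.327 0.153]
```

View pics/crop.png

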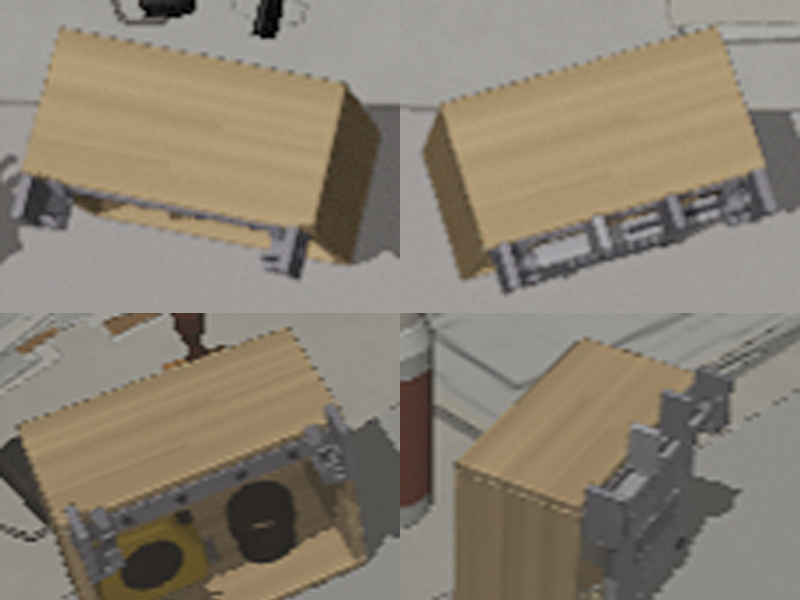

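The crop confirms it: hinge b's end plates at crop px (40,205) and (285,250), empty slots. On a, the tabs sit at (600,235) and (675,205), with the plates at (508,265) and (762,190). Next I'll fit the wood tops precisely and work out the poses.

```bash
cat > fit2.py <<'E'
from h import *
res={}
for n,(x0,x1,y0,y1),yaw in(('a',(.38,.6,-.38,-.1),16.3),('b',(.38,.6,.1,.38),-10.5)):
    for src in('top','scene'):
        c=np.load(f'pics/{src}0.npz'); Q=cloud(c).reshape(-1,3); I=c['image'].reshape(-1,3).astype(int)
        box=(Q[:,0]>x0)&(Q[:,0]<x1)&(Q[:,1]>y0)&(Q[:,1]<y1)
        m=box&(abs(Q[:,2]-.14)<.004)&(I[:,0]-I[:,2]>35)
        r=cv2.minAreaRect((Q[m,:2]*1000).astype(np.float32)); (cx,cy),(w,h),a=r
        if w>h: a-=90; w,h=h,w
        print(n,src,m.sum(),np.round([cx,cy,w,h,a],1))
        # hinge points in cubby frame
        t=np.radians(a); R=np.array([[np.cos(t),np.sin(t)],[-np.sin(t),np.cos(t)]])
        L=np.c_[(Q[:,:2]*1000-[cx,cy])@R.T,Q[:,2]*1000][box]
        for s,(ya,yb) in dict(p1=(73,85),p2=(-85,-73),t1=(18,27),t2=(-27,-18)).items():
            k=(L[:,1]>ya)&(L[:,1]<yb)&(L[:,0]<-48)&(L[:,2]>135)
            q=L[k]
            if len(q): print('  ',s,len(q),'x',np.percentile(q[:,0],[3,97]).round(1),'y',np.percentile(q[:,1],[3,97]).round(1),'z90',np.percentile(q[:,2],[50,90]).round(1))
c=np.load('pics/top0.npz');W=cloud(c)
for n,(u,v) in dict(glue=(246,190),block=(253,238)).items(): print(n,W[v,u].round(3))
E
python3 fit2.py
```

```text
a top 3384 [ 504.6 -235.7   88.8  171.6   16.6]
   p1 48 x [-69.9 -48.9] y [74.1 79.6] z90 [149.9 153.1]
   p2 60 x [-70.1 -49.1] y [-80.7 -73.9] z90 [148.4 151.6]
   t1 57 x [-65.8 -48.5] y [20.8 26.7] z90 [160.6 166.5]
   t2 52 x [-65.5 -48.8] y [-23.5 -18.1] z90 [160.8 165.7]
a scene 1216 [ 503.5 -235.    88.9  173.3   17.3]
   p1 51 x [-69.7 -49.6] y [73.5 79.5] z90 [143.8 149.2]
   p2 53 x [-72.2 -48.4] y [-82.  -73.7] z90 [143.5 149.6]
   t1 77 x [-66.9 -48.8] y [20.3 26.8] z90 [151.7 163.5]
   t2 64 x [-67.3 -48.7] y [-24.6 -18.2] z90 [150.4 163.8]
b top 3449 [505.3 238.9  88.3 172.9 -10.9]
   p1 62 x [-69.4 -49. ] y [73.1 79.4] z90 [148.9 154. ]
   p2 58 x [-70.  -48.8] y [-80.3 -73.6] z90 [150.5 153.3]
b scene 2422 [504.8 238.5  92.9 169.6 -11.3]
   p1 47 x [-72.3 -49. ] y [73.1 78.4] z90 [149.2 151.7]
   p2 53 x [-72.  -49.6] y [-81.3 -75.2] z90 [148.8 152. ]
glue [0.522 0.014 0.087]
block [ 0.425 -0.     0.043]
```

```bash
cat > go.py <<'E'
# usage: go.py a|b y_mm z_m [x_mm]  -> shift (cm) & turn (deg) in tool axes from the measured pose
import sys; from h import *
from scipy.spatial.transform import Rotation as R
C=dict(a=(504.1,-235.5,16.8),b=(505.1,238.7,-11.1))
def target(n,y,z,x=0):
    cx,cy,a=C[n]; t=np.radians(a); dx=-57+x
    p=np.array([cx+dx*np.cos(t)-y*np.sin(t),cy+dx*np.sin(t)+y*np.cos(t),z*1e3])/1e3
    return p,R.from_matrix(np.array([[np.cos(t),np.sin(t),0],[np.sin(t),-np.cos(t),0],[0,0,-1]]))
def obs():
    o=env.get_obs(); return o,np.array(o['position']),R.from_quat(np.roll(o['orientation'],-1))
if __name__=='__main__':
    n=sys.argv[1]; y,z=map(float,sys.argv[2:4]); x=float(sys.argv[4]) if len(sys.argv)>4 else 0
    p,Rt=target(n,y,z,x); o,q,Rn=obs()
    print('t',o['t'],'target',p.round(4),'shift cm',(Rn.inv().apply(p-q)*100).round(2),'turn',np.degrees((Rn.inv()*Rt).as_rotvec()).round(2),'F',np.round(o['contact_force'],1),'jp',np.round(o['joint_positions'],2))
E
python3 go.py a 5 0.24
```

```text
t 0.1 target [ 0.4481 -0.2472  0.24  ] shift cm [ 33.71 -26.43  -1.37] turn [-0.1   0.    3.13] F [ 1.1 -0.1 -0.5] jp [ 1.49  0.5  -0.43  1.55  0.22  1.14 -0.21]
```

```bash
python3 -m handwheel '[[[6,-5,-2],[0,0,3],9.1],[[10,-8,-2],[0,0,3],8],[[33.7,-26.4,-1.4],[0,0,3.1],7],[[33.7,-26.4,-1.4],[0,0,3.1],7],[[33.7,-26.4,-1.4],[0,0,3.1],7],[[33.7,-26.4,-1.4],[0,0,3.1],7],[[33.7,-26.4,-1.4],[0,0,3.1],7],[[33.7,-26.4,-1.4],[0,0,3.1],7],[[33.7,-26.4,-1.4],[0,0,3.1],7],[[33.7,-26.4,-1.4],[0,0,3.1],7]]' 30 && python3 go.py a 5 0.134
```

```text
t: 0.93
position: [0.4418, -0.2571, 0.2407]
orientation: [0.0, 0.989, 0.146, -0.0]
contact_force: [1.3, 0.1, -0.2]
gripper_width: 0.758
gripper_force: 0.0
t 0.9333 target [ 0.4481 -0.2472  0.134 ] shift cm [ 0.89 -0.77 10.67] turn [0.01 0.02 0.02] F [ 1.3  0.1 -0.2] jp [ 1.01  0.26 -0.62  1.87  0.17  1.06 -0.96]
```

```bash
python3 -m handwheel '[[[0,0,0],[0,0,0],7],[[0,0,0],[0,0,0],7],[[0,0,0],[0,0,0],7]]' && python3 go.py a 5 0.134 && python3 - <<'E'
from h import *
shot('top','top1.png'); shot('scene','scene1.png')
a=cv2.imread('pics/top1.png');b=cv2.imread('pics/scene1.png')
cv2.imwrite('pics/c1.png',cv2.hconcat([cv2.resize(a[130:250,300:440],(400,343)),cv2.resize(b[90:230,265:405],(400,343))]))
E
```

```text
t: 1.18
position: [0.441, -0.2593, 0.2405]
orientation: [0.0, 0.989, 0.147, -0.0]
contact_force: [-0.7, 0.1, 0.1]
gripper_width: 0.765
gripper_force: 0.0
t 1.1833 target [ 0.4481 -0.2472  0.134 ] shift cm [ 1.04 -0.95 10.65] turn [-0.    0.05  0.06] F [-0.7  0.1  0.1] jp [ 1.01  0.26 -0.62  1.87  0.17  1.06 -0.95]
```

View pics/c1.png

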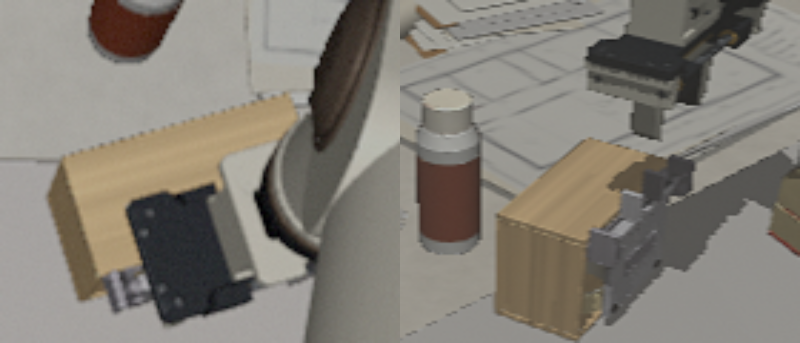

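The crop shows the open fingers above and a little to the right of the flap's tabs, so I shift sideways first and then descend.

```bash
python3 -m handwheel '[[[1.04,-0.95,0],[0,0,0],7],[[1.04,-0.95,3],[0,0,0],7],[[1.04,-0.95,6],[0,0,0],7],[[1.04,-0.95,6],[0,0,0],7],[[1.04,-0.95,6],[0,0,0],7]]' && python3 go.py a 5 0.135 && python3 - <<'E'
from h import *
shot('scene','scene2.png');b=cv2.imread('pics/scene2.png')
cv2.imwrite('pics/c2.png',cv2.resize(b[110:220,290:400],(600,600),interpolation=cv2.INTER_CUBIC))
E
```

```text
t: 1.7
position: [0.4467, -0.2476, 0.1796]
orientation: [-0.001, 0.989, 0.145, -0.002]
contact_force: [0.2, -0.2, -0.1]
gripper_width: 0.767
gripper_force: 0.0
t 1.7 target [ 0.4481 -0.2472  0.135 ] shift cm [0.16 0.02 4.46] turn [-0.19  0.16 -0.11] F [ 0.2 -0.2 -0.1] jp [ 0.96  0.34 -0.61  1.93  0.24  0.94 -1.04]
```

View pics/c2.png

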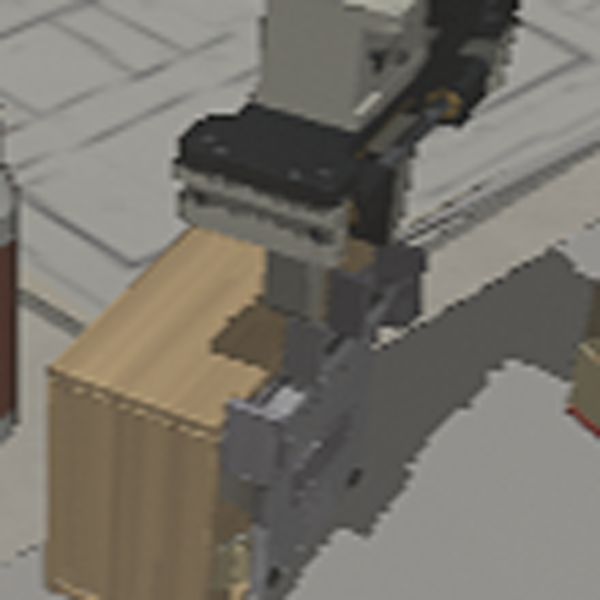

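The near finger sits at about crop (290,280), just above and outside the fixed tab at (310,340). I'll check the alignment in 3D.

```bash
python3 - <<'E'
from h import *
for f in('scene2','scene0','top0'):
    W=cloud(np.load(f'pics/{f}.npz')).reshape(-1,3)*1000
    t=np.radians(16.8); R=np.array([[np.cos(t),np.sin(t)],[-np.sin(t),np.cos(t)]])
    L=np.c_[(W[:,:2]-[504.1,-235.5])@R.T,W[:,2]]
    L=L[(abs(L[:,0]+57)<30)&(abs(L[:,1])<70)]
    if f=='scene2':
        q=L[(L[:,2]>184)&(L[:,2]<200)]
        print('finger',len(q),np.percentile(q,[3,50,97],axis=0).round(1).tolist())
    q=L[(L[:,2]>150)&(L[:,2]<170)]
    for s in(1,-1):
        k=q[(s*q[:,1]>5)&(abs(q[:,1])<45)&(q[:,2]>155)&(q[:,0]<-40)]; 
        if len(k): print(f,s,len(k),np.percentile(k,[3,50,97],axis=0).round(1).tolist())
E
```

```text
finger 69 [[-71.6, -42.7, 185.4], [-67.4, 47.7, 193.1], [-52.2, 56.9, 199.3]]
scene2 1 27 [[-67.0, 19.8, 156.3], [-59.1, 24.2, 160.6], [-49.3, 27.3, 165.3]]
scene2 -1 31 [[-66.6, -23.5, 155.3], [-58.4, -20.2, 161.7], [-49.4, -18.1, 165.3]]
scene0 1 35 [[-67.4, 20.1, 155.6], [-57.9, 24.0, 161.5], [-49.4, 27.5, 165.4]]
scene0 -1 30 [[-67.0, -24.7, 155.7], [-58.8, -20.2, 161.8], [-49.6, -17.1, 164.5]]
top0 1 41 [[-64.7, 20.6, 156.8], [-55.9, 23.8, 164.7], [-46.4, 26.5, 167.8]]
top0 -1 41 [[-65.2, -23.8, 156.1], [-55.6, -20.1, 163.4], [-46.1, -17.7, 167.2]]
```

```bash
python3 -m handwheel '[[[0.1,-0.1,0],[0,0,0],7],[[0.1,-0.1,1.2],[0,0,0],7],[[0.1,-0.1,2.4],[0,0,0],7],[[0.1,-0.1,3.5],[0,0,0],7],[[0.1,-0.1,3.5],[0,0,0],7]]' && python3 go.py a 7 0.135
```

```text
t: 2.17
position: [0.4475, -0.2449, 0.1432]
orientation: [-0.001, 0.989, 0.146, -0.002]
contact_force: [0.8, -0.8, 0.2]
gripper_width: 0.761
gripper_force: 0.0
t 2.1667 target [ 0.4475 -0.2453  0.135 ] shift cm [-0.    0.03  0.82] turn [-0.18  0.16  0.03] F [ 0.8 -0.8  0.2] jp [ 0.94  0.39 -0.59  1.97  0.28  0.87 -1.08]
```

```bash
python3 -m handwheel '[[[0,0.03,0.4],[0,0,0],7],[[0,0.03,0.75],[0,0,0],6.5],[[0,0.03,0.75],[0,0,0],6],[[0,0.03,0.75],[0,0,0],5.5],[[0,0.03,0.75],[0,0,0],5.0],[[0,0.03,0.75],[0,0,0],4.5],[[0,0.03,0.75],[0,0,0],4.5],[[0,0.03,0.75],[0,0,0],4.5]]' 35 && python3 go.py a 7 0.135
```

```text
t: 2.83
position: [0.4501, -0.2483, 0.1388]
orientation: [0.002, 0.989, 0.146, 0.001]
contact_force: [2.1, -4.3, -3.6]
gripper_width: 0.49
gripper_force: 3.5
t 2.8333 target [ 0.4475 -0.2453  0.135 ] shift cm [-0.16 -0.37  0.38] turn [ 0.19 -0.07 -0.06] F [ 2.1 -4.3 -3.6] jp [ 0.94  0.4  -0.58  1.97  0.29  0.86 -1.08]
```

```bash
python3 -m handwheel '[[[0,0,0],[0,0,0],3.9],[[0,0,0],[0,0,0],3.4],[[0,0,0],[0,0,0],3.4],[[0,0,0],[0,0,0],3.4],[[0,0,0],[0,0,0],3.4],[[0,0,0],[0,0,0],3.4]]' 40 && python3 go.py a 7 0.135
```

```text
t: 3.33
position: [0.4492, -0.245, 0.1385]
orientation: [-0.0, 0.989, 0.147, -0.0]
contact_force: [-3.2, 4.1, 6.4]
gripper_width: 0.408
gripper_force: 40.0
t 3.3333 target [ 0.4475 -0.2453  0.135 ] shift cm [-0.17 -0.03  0.35] turn [-0.04  0.03  0.07] F [-3.2  4.1  6.4] jp [ 0.93  0.4  -0.59  1.97  0.29  0.86 -1.08]
```

```bash
python3 -m handwheel '[[[0,0,0],[0,0,0],3.4],[[0,0,0],[0,0,0],3.4],[[0,0,-0.5],[0,0,0],3.4],[[0,0,-1],[0,0,0],3.4],[[0,0,-1.5],[0,0,0],3.4],[[0,0,-2.2],[0,0,0],3.4],[[0,0,-3],[0,0,0],3.4],[[0,0,-4],[0,0,0],3.4],[[0,0,-5.5],[0,0,0],3.4],[[0,0,-5.5],[0,0,0],3.4]]' 45 && python3 go.py a 7 0.255
```

```text
t: 4.17
position: [0.4514, -0.2468, 0.1965]
orientation: [0.002, 0.989, 0.146, 0.002]
contact_force: [0.3, -1.1, -3.1]
gripper_width: 0.403
gripper_force: 45.0
t 4.1667 target [ 0.4475 -0.2453  0.255 ] shift cm [-0.3  -0.24 -5.85] turn [ 0.23 -0.19  0.03] F [ 0.3 -1.1 -3.1] jp [ 0.97  0.32 -0.62  1.92  0.22  0.97 -1.03]
```

```bash
python3 -m handwheel '[[[-0.5,0,-2],[0,0,0],3.4],[[-1,0,-4.5],[0,0,0],3.4],[[-1.5,0,-7],[0,0,0],3.4],[[-1.5,0,-7],[0,0,0],3.4],[[-1.5,0,-7],[0,0,0],3.4]]' 45 && python3 go.py b 6 0.265
```

```text
t: 4.58
position: [0.4357, -0.2511, 0.2645]
orientation: [0.001, 0.989, 0.146, 0.001]
contact_force: [0.3, 0.4, -2.8]
gripper_width: 0.407
gripper_force: 45.0
t 4.5833 target [0.4503 0.2556 0.265 ] shift cm [ 16.02 -48.08  -0.18] turn [ 0.16 -0.14 27.88] F [ 0.3  0.4 -2.8] jp [ 1.03  0.21 -0.64  1.87  0.14  1.1  -0.94]
```

```bash
python3 -m handwheel '[[[-0.5,0,-2.5],[0,0,0],3.4],[[1,-3,-3],[0,0,2],3.4],[[16,-48,-3],[0,0,27.9],3.4],[[16,-48,-3],[0,0,27.9],3.4],[[16,-48,-3],[0,0,27.9],3.4],[[16,-48,-3],[0,0,27.9],3.4],[[16,-48,-3],[0,0,27.9],3.4],[[16,-48,-3],[0,0,27.9],3.4],[[16,-48,-3],[0,0,27.9],3.4],[[16,-48,-3],[0,0,27.9],3.4]]' 45 && python3 go.py b 6 0.295
```

```text
t: 5.42
position: [0.444, 0.1085, 0.2921]
orientation: [0.0, 0.995, -0.097, -0.001]
contact_force: [1.2, 0.1, -2.8]
gripper_width: 0.405
gripper_force: 45.0
t 5.4167 target [0.4503 0.2556 0.295 ] shift cm [ -2.21 -14.55  -0.3 ] turn [0.05 0.06 0.02] F [ 1.2  0.1 -2.8] jp [ 0.56  0.12 -0.92  1.92  0.1   1.15 -2.16]
```

```bash
python3 -m handwheel '[[[-1,-5,0],[0,0,0],3.4],[[-2,-10,0],[0,0,0],3.4],[[-2.2,-14,0],[0,0,0],3.4],[[-2.2,-14,0],[0,0,0],3.4],[[-2.2,-14,0],[0,0,0],3.4]]' 45 && python3 go.py b 6 0.275
```

```text
t: 5.83
position: [0.4485, 0.2543, 0.2921]
orientation: [-0.002, 0.996, -0.092, -0.001]
contact_force: [0.5, 0.6, -2.0]
gripper_width: 0.401
gripper_force: 45.0
t 5.8333 target [0.4503 0.2556 0.275 ] shift cm [ 0.17 -0.15  1.71] turn [-0.21  0.18  0.52] F [ 0.5  0.6 -2. ] jp [ 0.24  0.28 -0.95  1.79  0.24  1.19 -2.54]
```

```bash
python3 -m handwheel '[[[0.17,-0.15,0],[0,0,0.5],3.4],[[0.17,-0.15,0],[0,0,0.5],3.4],[[0.17,-0.15,0],[0,0,0.5],3.4]]' 45 && python3 go.py b 6 0.275 && python3 - <<'E'
from h import *
shot('scene','scene3.png');shot('top','top3.png')
t=np.radians(-11.1); R=np.array([[np.cos(t),np.sin(t)],[-np.sin(t),np.cos(t)]])
for f in('scene3','top3'):
    W=cloud(np.load(f'pics/{f}.npz')).reshape(-1,3)*1000
    L=np.c_[(W[:,:2]-[505.1,238.7])@R.T,W[:,2]]
    L=L[(abs(L[:,0]+57)<40)&(abs(L[:,1])<100)]
    for z0,z1 in((172,190),(190,210),(210,230),(230,260),(260,276),(276,300)):
        q=L[(L[:,2]>z0)&(L[:,2]<z1)]
        if len(q)>3: print(f,z0,len(q),np.percentile(q,[2,50,98],axis=0).round(1).tolist())
a=cv2.imread('pics/scene3.png');b=cv2.imread('pics/top3.png')
cv2.imwrite('pics/c3.png',cv2.hconcat([cv2.resize(a[130:340,60:270],(400,400)),cv2.resize(b[100:260,60:220],(400,400))]))
E
```

```text
t: 6.08
position: [0.4526, 0.2477, 0.2924]
orientation: [0.001, 0.995, -0.102, -0.0]
contact_force: [0.3, -0.3, -2.4]
gripper_width: 0.403
gripper_force: 45.0
t 6.0833 target [0.4503 0.2556 0.275 ] shift cm [-0.38 -0.72  1.74] turn [ 0.1   0.04 -0.6 ] F [ 0.3 -0.3 -2.4] jp [ 0.23  0.28 -0.93  1.79  0.24  1.19 -2.54]
scene3 172 334 [[-61.0, -61.2, 172.8], [-58.3, -5.8, 182.1], [-56.1, 46.0, 189.8]]
scene3 190 449 [[-60.8, -61.1, 190.3], [-58.4, -6.3, 199.8], [-55.6, 46.4, 209.6]]
scene3 210 443 [[-61.4, -61.2, 210.5], [-58.9, -4.5, 220.5], [-56.0, 46.6, 229.6]]
scene3 230 748 [[-61.4, -61.3, 230.7], [-58.6, -6.5, 245.0], [-56.1, 45.7, 259.6]]
scene3 260 373 [[-61.7, -63.7, 260.2], [-58.8, -5.0, 267.4], [-56.1, 46.9, 275.8]]
scene3 276 573 [[-65.7, -74.6, 276.4], [-59.5, -6.2, 282.9], [-49.4, 58.3, 299.0]]
top3 172 21 [[-59.5, -62.8, 173.9], [-57.6, -56.3, 183.5], [-51.0, -39.0, 188.0]]
top3 190 20 [[-57.9, -63.0, 190.2], [-57.4, -60.4, 200.6], [-51.7, -46.3, 207.8]]
top3 210 19 [[-58.1, -63.1, 211.7], [-57.3, -61.9, 218.2], [-51.4, -49.6, 229.5]]
top3 230 11 [[-58.2, -63.0, 232.5], [-57.5, -60.6, 239.1], [-55.2, -55.4, 250.4]]
top3 276 45 [[-60.0, -77.2, 276.7], [-54.9, -72.6, 282.8], [-48.7, -67.2, 285.7]]
```

View pics/c3.png

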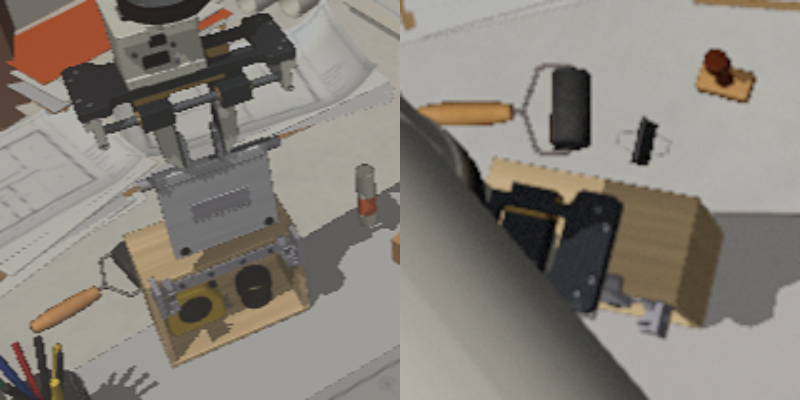

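The left view shows the flap hanging upright in the fingers above cubby_b, same way round, about 7 mm off toward -y. I'll settle and re-measure.

```bash
python3 -m handwheel '[[[0,0,0],[0,0,0],3.4],[[0,0,0],[0,0,0],3.4],[[0,0,0],[0,0,0],3.4]]' 45 && python3 go.py b 6 0.275;  python3 -m handwheel '[[[0,0,0],[0,0,0],3.4],[[0,0,0],[0,0,0],3.4],[[0,0,0],[0,0,0],3.4]]' 45 && python3 go.py b 6 0.275
```

```text
t: 6.43
position: [0.4527, 0.249, 0.2934]
orientation: [0.0, 0.995, -0.101, 0.0]
contact_force: [0.4, -0.2, -2.0]
gripper_width: 0.401
gripper_force: 45.0
t 6.4333 target [0.4503 0.2556 0.275 ] shift cm [-0.36 -0.6   1.84] turn [ 0.01 -0.03 -0.53] F [ 0.4 -0.2 -2. ] jp [ 0.23  0.28 -0.93  1.79  0.24  1.19 -2.54]
t: 6.68
position: [0.4525, 0.2495, 0.2934]
orientation: [0.0, 0.995, -0.101, 0.0]
contact_force: [0.3, -0.1, -2.3]
gripper_width: 0.402
gripper_force: 45.0
t 6.6833 target [0.4503 0.2556 0.275 ] shift cm [-0.34 -0.55  1.84] turn [-0.   -0.01 -0.48] F [ 0.3 -0.1 -2.3] jp [ 0.23  0.28 -0.93  1.79  0.24  1.19 -2.54]
```

```bash
python3 -m handwheel '[[[-0.34,-0.55,0],[0,0,-0.5],3.4],[[-0.34,-0.55,0],[0,0,-0.5],3.4],[[-0.34,-0.55,1],[0,0,-0.5],3.4],[[-0.34,-0.55,2],[0,0,-0.5],3.4],[[-0.34,-0.55,2],[0,0,-0.5],3.4],[[-0.34,-0.55,2],[0,0,-0.5],3.4],[[-0.34,-0.55,2],[0,0,-0.5],3.4]]' 45 && python3 go.py b 6 0.275
```

```text
t: 7.27
position: [0.4501, 0.2556, 0.273]
orientation: [0.0, 0.995, -0.096, -0.0]
contact_force: [-0.2, 1.0, -2.0]
gripper_width: 0.404
gripper_force: 45.0
t 7.2667 target [0.4503 0.2556 0.275 ] shift cm [ 0.02  0.   -0.2 ] turn [0.01 0.03 0.04] F [-0.2  1.  -2. ] jp [ 0.18  0.29 -0.88  1.82  0.24  1.15 -2.55]
```

```bash
python3 -m handwheel '[[[0,0,1.5],[0,0,0],3.4],[[0,0,3],[0,0,0],3.4],[[0,0,4.5],[0,0,0],3.4],[[0,0,6],[0,0,0],3.4],[[0,0,7],[0,0,0],3.4],[[0,0,7],[0,0,0],3.4],[[0,0,7],[0,0,0],3.4],[[0,0,7],[0,0,0],3.4]]' 45 && python3 go.py b 6 0.203
```

```text
t: 7.93
position: [0.4507, 0.2562, 0.2041]
orientation: [-0.0, 0.995, -0.096, 0.001]
contact_force: [-0.1, 0.2, -2.5]
gripper_width: 0.403
gripper_force: 45.0
t 7.9333 target [0.4503 0.2556 0.203 ] shift cm [-0.03  0.07  0.11] turn [-0.06 -0.06  0.05] F [-0.1  0.2 -2.5] jp [ 0.02  0.34 -0.71  1.9   0.26  1.   -2.56]
```

```bash
python3 - <<'E'
from h import *
shot('scene','scene4.png')
t=np.radians(-11.1); R=np.array([[np.cos(t),np.sin(t)],[-np.sin(t),np.cos(t)]])
W=cloud(np.load('pics/scene4.npz')).reshape(-1,3)*1000
L=np.c_[(W[:,:2]-[505.1,238.7])@R.T,W[:,2]]
L=L[(abs(L[:,0]+57)<40)&(abs(L[:,1])<100)]
for z0,z1 in((95,115),(120,140),(155,175),(178,184),(187,193)):
    q=L[(L[:,2]>z0)&(L[:,2]<z1)&(L[:,0]<-45)]; print(z0,len(q),np.percentile(q,[2,50,98],axis=0).round(1).tolist())
    k=q[abs(q[:,1])<45]; print('   slope',np.polyfit(k[:,1],k[:,0],1).round(3))
for s in(1,-1):
    q=L[(s*L[:,1]>70)&(L[:,2]<170)&(L[:,2]>130)&(L[:,0]<-46)]; print('plate',s,len(q),np.percentile(q,[2,50,98],axis=0).round(1).tolist())
c=np.load('pics/scene4.npz'); cv2.imwrite('pics/c4.png',cv2.resize(c['image'][190:330,100:260,::-1],(800,600)[:1]+(600,),interpolation=cv2.INTER_CUBIC)[:, :])
E
```

```text
95 428 [[-69.5, -74.8, 95.3], [-61.8, 4.8, 106.9], [-48.2, 76.6, 114.8]]
   slope [ 3.0000e-03 -6.1731e+01]
120 606 [[-71.7, -78.2, 120.8], [-62.0, 3.0, 130.1], [-45.7, 78.8, 139.6]]
   slope [  0.    -62.387]
155 413 [[-64.1, -53.7, 155.3], [-61.8, 2.1, 165.0], [-59.3, 54.0, 174.7]]
   slope [ 4.0000e-03 -6.1781e+01]
178 98 [[-64.0, -53.1, 178.2], [-61.9, 4.5, 179.9], [-58.8, 54.2, 183.8]]
   slope [ 3.0000e-03 -6.2006e+01]
187 178 [[-65.7, -67.1, 187.1], [-63.6, 2.9, 190.4], [-57.1, 67.1, 193.0]]
   slope [ 1.0000e-03 -6.3447e+01]
plate 1 61 [[-72.9, 72.5, 132.9], [-65.5, 75.8, 148.6], [-47.2, 79.8, 152.1]]
plate -1 68 [[-72.0, -81.8, 130.9], [-63.4, -76.8, 145.7], [-47.0, -73.8, 152.2]]
```

View pics/c4.png

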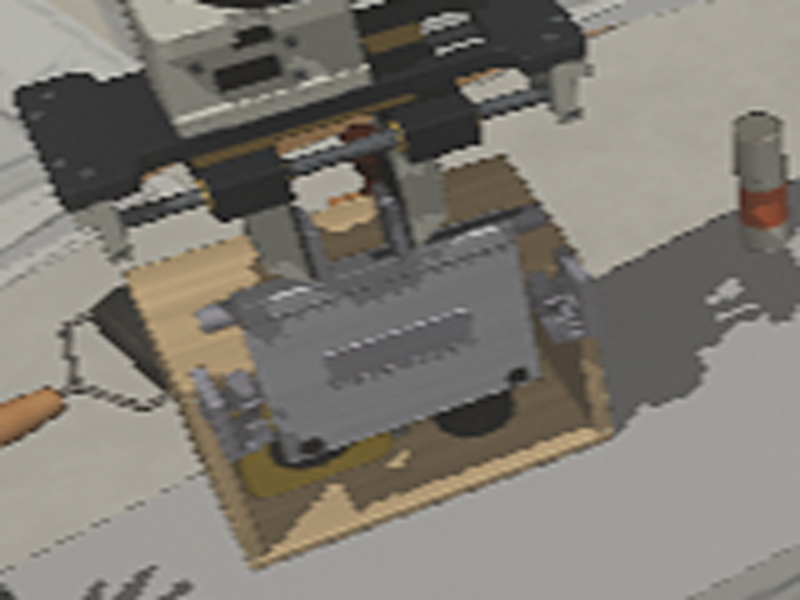

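The flap is centred between the hinge plates (±54 mm edges; plates at crop (215,410) and (575,290)) and upright. I'll descend by feel.

```bash
python3 -m handwheel '[[[0,0.05,1.5],[0,0,0],3.4],[[0,0.05,3],[0,0,0],3.4],[[0,0.05,4],[0,0,0],3.4],[[0,0.05,4],[0,0,0],3.4],[[0,0.05,4],[0,0,0],3.4]]' 45 && python3 go.py b 6 0.16 && python3 -m handwheel '[[[0,0,0.3],[0,0,0],3.4],[[0,0,0.6],[0,0,0],3.4],[[0,0,0.9],[0,0,0],3.4],[[0,0,0.9],[0,0,0],3.4]]' 45 && python3 go.py b 6 0.14
```

```text
t: 8.4
position: [0.4503, 0.2553, 0.1637]
orientation: [-0.0, 0.995, -0.096, 0.0]
contact_force: [0.2, 0.8, -2.8]
gripper_width: 0.402
gripper_force: 45.0
t 8.4 target [0.4503 0.2556 0.16  ] shift cm [ 0.   -0.02  0.37] turn [-0.01 -0.    0.03] F [ 0.2  0.8 -2.8] jp [-0.07  0.37 -0.6   1.94  0.26  0.91 -2.56]
t: 8.73
position: [0.4501, 0.2549, 0.1541]
orientation: [0.0, 0.995, -0.097, -0.0]
contact_force: [-0.5, -0.8, -3.8]
gripper_width: 0.403
gripper_force: 45.0
t 8.7333 target [0.4503 0.2556 0.14  ] shift cm [ 0.01 -0.07  1.41] turn [0.01 0.01 0.02] F [-0.5 -0.8 -3.8] jp [-0.09  0.38 -0.58  1.94  0.26  0.89 -2.56]
```

```bash
for i in 1 ; do python3 -m handwheel '[[[0,0,0.15],[0,0,0],3.4],[[0,0,0.3],[0,0,0],3.4],[[0,0,0.4],[0,0,0],3.4],[[0,0,0.4],[0,0,0],3.4]]' 45; python3 -m handwheel '[[[0,0,0.1],[0,0,0],3.4],[[0,0,0.2],[0,0,0],3.4],[[0,0,0.3],[0,0,0],3.4],[[0,0,0.3],[0,0,0],3.4]]' 45; python3 go.py b 6 0.14; done
```

```text
t: 9.07
position: [0.4507, 0.2551, 0.1504]
orientation: [-0.0, 0.995, -0.096, 0.0]
contact_force: [1.6, -0.4, -1.2]
gripper_width: 0.404
gripper_force: 45.0
t: 9.4
position: [0.4511, 0.2552, 0.1476]
orientation: [-0.0, 0.995, -0.097, 0.001]
contact_force: [3.6, 0.2, 0.5]
gripper_width: 0.409
gripper_force: 45.0
t 9.4 target [0.4503 0.2556 0.14  ] shift cm [-0.08 -0.02  0.76] turn [-0.04 -0.09  0.01] F [3.6 0.2 0.5] jp [-0.11  0.39 -0.56  1.95  0.26  0.87 -2.56]
```

```bash
python3 -m handwheel '[[[0.08,0,0.1],[0,0,0],3.4],[[0.08,0,0.2],[0,0,0],3.4],[[0.08,0,0.3],[0,0,0],3.4],[[0.08,0,0.3],[0,0,0],3.4]]' 45; python3 -m handwheel '[[[0,0,0.1],[0,0,0],3.4],[[0,0,0.2],[0,0,0],3.4],[[0,0,0.2],[0,0,0],3.4]]' 45; python3 go.py b 6 0.14
```

```text
t: 9.73
position: [0.4517, 0.2551, 0.1445]
orientation: [-0.0, 0.995, -0.097, 0.001]
contact_force: [4.5, -0.9, 1.4]
gripper_width: 0.406
gripper_force: 45.0
t: 9.98
position: [0.4514, 0.2552, 0.1423]
orientation: [-0.0, 0.995, -0.096, 0.0]
contact_force: [5.8, -0.8, 0.8]
gripper_width: 0.403
gripper_force: 45.0
t 9.9833 target [0.4503 0.2556 0.14  ] shift cm [-0.12 -0.02  0.23] turn [-0.04 -0.05  0.03] F [ 5.8 -0.8  0.8] jp [-0.11  0.39 -0.55  1.95  0.26  0.86 -2.56]
```

```bash
python3 -m handwheel '[[[0.1,0,0.1],[0,0,0],3.4],[[0.1,0,0.2],[0,0,0],3.4],[[0.1,0,0.2],[0,0,0],3.4]]' 45; python3 -m handwheel '[[[0,0,0.1],[0,0,0],3.4],[[0,0,0.2],[0,0,0],3.4],[[0,0,0.2],[0,0,0],3.4]]' 45; python3 go.py b 6 0.14
```

```text
t: 10.23
position: [0.4516, 0.2551, 0.1403]
orientation: [-0.0, 0.995, -0.096, -0.0]
contact_force: [2.1, 0.6, 4.4]
gripper_width: 0.405
gripper_force: 45.0
t: 10.48
position: [0.4517, 0.2552, 0.1393]
orientation: [0.0, 0.995, -0.096, 0.0]
contact_force: [-0.9, -1.8, 14.1]
gripper_width: 0.405
gripper_force: 45.1
t 10.4833 target [0.4503 0.2556 0.14  ] shift cm [-0.14 -0.01 -0.07] turn [ 0.02 -0.01  0.06] F [-0.9 -1.8 14.1] jp [-0.12  0.4  -0.54  1.95  0.27  0.86 -2.56]
```

```bash
python3 -m handwheel '[[[0,0,0.06],[0,0,0],3.4],[[0,0,0.06],[0,0,0],3.4],[[0,0,0.06],[0,0,0],3.4]]' 45; python3 go.py b 6 0.14;  python3 -m handwheel '[[[0,0,0.06],[0,0,0],3.4],[[0,0,0.06],[0,0,0],3.4],[[0,0,0.06],[0,0,0],3.4]]' 45
```

```text
t: 10.73
position: [0.4517, 0.2552, 0.1391]
orientation: [0.0, 0.995, -0.096, 0.0]
contact_force: [-1.0, -0.7, 17.4]
gripper_width: 0.403
gripper_force: 45.1
t 10.7333 target [0.4503 0.2556 0.14  ] shift cm [-0.14 -0.01 -0.09] turn [ 0.02 -0.03  0.06] F [-1.  -0.7 17.4] jp [-0.12  0.4  -0.54  1.95  0.27  0.86 -2.56]
t: 10.98
position: [0.4517, 0.2552, 0.1388]
orientation: [0.0, 0.995, -0.096, 0.0]
contact_force: [-2.7, -2.8, 19.4]
gripper_width: 0.403
gripper_force: 45.1
```

```bash
python3 -m handwheel '[[[0,0,-0.05],[0,0,0],3.4],[[0,0,-0.05],[0,0,0],4.5],[[0,0,-0.05],[0,0,0],5.5],[[0,0,-0.05],[0,0,0],6.4],[[0,0,-0.05],[0,0,0],7],[[0,0,-0.05],[0,0,0],7],[[0,0,-0.05],[0,0,0],7],[[0,0,-0.05],[0,0,0],7]]' 45; python3 go.py b 6 0.2
```

```text
t: 11.65
position: [0.4511, 0.2551, 0.1372]
orientation: [0.0, 0.995, -0.096, -0.001]
contact_force: [-1.2, -0.0, -0.5]
gripper_width: 0.76
gripper_force: 0.0
t 11.65 target [0.4503 0.2556 0.2   ] shift cm [-0.09 -0.03 -6.28] turn [0.01 0.07 0.06] F [-1.2 -0.  -0.5] jp [-0.12  0.4  -0.53  1.96  0.27  0.86 -2.56]
```

```bash
python3 -m handwheel '[[[0,0,-1],[0,0,0],7],[[0,0,-2.5],[0,0,0],7],[[0,0,-5],[0,0,0],7],[[0,0,-8],[0,0,0],7],[[-2,0,-11],[0,0,0],7],[[-5,0,-13],[0,0,0],7],[[-9,0,-13],[0,0,0],7],[[-12,0,-13],[0,0,0],7],[[-12,0,-13],[0,0,0],7]]' 45; python3 - <<'E'
from h import *
t=np.radians(-11.1); R=np.array([[np.cos(t),np.sin(t)],[-np.sin(t),np.cos(t)]])
for f in('scene','top'):
    W=cloud(shot(f,f+'5.png')).reshape(-1,3)*1000
    L=np.c_[(W[:,:2]-[505.1,238.7])@R.T,W[:,2]]
    L=L[(abs(L[:,0]+57)<20)&(abs(L[:,1])<100)]
    for s in(1,-1):
        q=L[(s*L[:,1]>3)&(abs(L[:,1])<45)&(L[:,2]>153)&(L[:,2]<180)]
        if len(q): print(f,'tab',s,len(q),np.percentile(q,[3,50,97],axis=0).round(1).tolist())
    q=L[(abs(L[:,1])<60)&(L[:,2]>60)&(L[:,2]<110)&(L[:,0]<-50)]
    if len(q): print('sheet',len(q),np.percentile(q,[3,50,97],axis=0).round(1).tolist(),np.polyfit(q[:,2],q[:,0],1).round(3))
c=[np.load(f'pics/{f}5.npz')['image'][:,:,::-1] for f in('scene','top')]
cv2.imwrite('pics/c5.png',cv2.hconcat([cv2.resize(c[0][210:330,110:240],(400,369)),cv2.resize(c[1][150:250,70:180],(400,369))]))
E
```

```text
t: 12.4
position: [0.3284, 0.2797, 0.2687]
orientation: [0.0, 0.996, -0.093, 0.0]
contact_force: [-0.2, -0.1, 0.7]
gripper_width: 0.76
gripper_force: 0.0
scene tab 1 19 [[-67.7, 17.7, 154.7], [-65.3, 19.1, 163.5], [-52.3, 20.9, 166.7]]
scene tab -1 39 [[-68.5, -26.3, 155.0], [-60.8, -22.7, 163.9], [-48.3, -20.5, 167.6]]
sheet 848 [[-63.2, -53.7, 61.6], [-60.8, 1.2, 85.9], [-58.4, 51.5, 108.7]] [ 8.0000e-03 -6.1531e+01]
top tab 1 53 [[-65.6, 18.6, 153.9], [-55.9, 20.3, 164.3], [-46.8, 24.3, 170.0]]
top tab -1 50 [[-65.3, -25.6, 154.5], [-56.3, -23.8, 165.0], [-46.7, -19.9, 169.8]]
sheet 92 [[-60.8, -45.1, 63.6], [-59.5, 1.4, 85.1], [-58.8, 49.8, 101.9]] [ 1.0000e-02 -6.0574e+01]
```

View pics/c5.png

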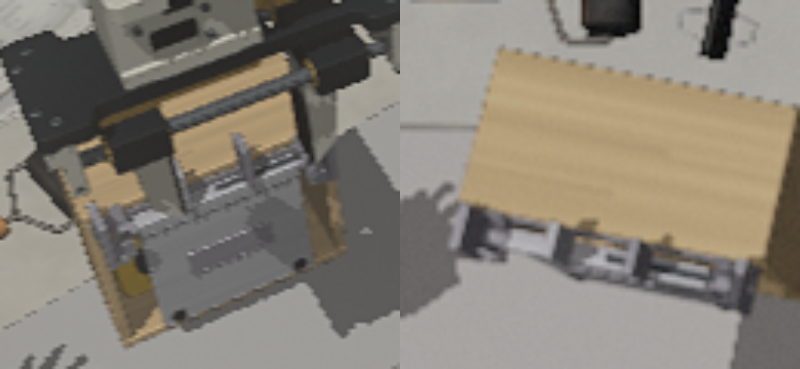

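The flap is seated and upright. Its tabs are back at their full spread, about 50 mm over all (pin tab outer face near y = -25), so the pin is home, and the gripper is clear.

```bash
python3 -m handwheel '[[[0,0,0],[0,0,0],7],[[0,0,0],[0,0,0],7],[[0,0,0],[0,0,0],7]]' && python3 -c "
from cell import env
print(env.sign_off())"
```

```text
t: 12.75
position: [0.3351, 0.2775, 0.2674]
orientation: [-0.0, 0.995, -0.097, -0.0]
contact_force: [0.4, -0.6, 0.1]
gripper_width: 0.76
gripper_force: 0.0
the job is handed in; nothing more can be done
None
```

The flap now hangs in cubby_b's hinge, the same way round, upright and pressed down to the slot floors. The pin looks sprung home, judging by the tab spacing in the camera images. I handed the job in at about 12.8 s with the gripper clear, but sign-off gave no verdict.

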